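# Clip in the light-guide rod and hold the shutter half open

## Robot

A 7-joint arm with a two-finger parallel gripper is mounted at the origin on a cart in front of the work surface, level with it; the furniture and walls round the work are solid. World frame = base frame: x ahead of the robot, y to its left, z up, the work surface at z = 0. Lengths are in m, angles in rad, forces in N, time in s.
With the tool pointing down it reaches from about 0.425 to 1.025 m from the base axis. Payload 3.6 kg.
Tool frame: the origin (TCP) lies at the very end of the fingers, on their centre line; the grasp point (between the pads) lies 19 mm behind it; z points along the fingers, y is the line along which they close (so a half turn about z gives the same grasp; the last joint's range is limited). The gripper opens to 85 mm and grips with 20 to 120 N. Pads are 22 mm wide; open, the fingers measure 114 mm over their backs; the gripper's body (76 mm by 85 mm) begins 54 mm behind the grasp point. The pads swing forward as they close: fully open they stand 13 mm farther back than shut.
Start: joints at [-1.258, 0.591, 0.048, 1.609, -0.033, 0.943, -0.034], TCP at [0.287, 0.666, 0.231] pointing down, gripper open.
Joint ranges: [-2.69, 2.69], [-0.47, 2.24], [-1.27, 1.36], [0.19, 2.51], [-1.53, 4.68], [0.08, 2.07], [-3.09, 3.09]. Speed limits (rad/s): [2.57, 2.57, 3.14, 3.14, 3.14, 3.14, 3.14].

## Interface

Orientations are given as a rotation vector (axis times angle).
In Python, from plant import sense, capture, job_done, spot_in gives the robot as it stands.
- The arm moves only by the tool drive_tool, never from a script. Its argument "plan" is a list of rows, each a list of 3 entries, a list of its own where there are three numbers: the shift along the world's x, y, z normalised to -1 to 1, where 1 is 0.2 m, then the turn, a rotation vector about the world's x, y, z normalised to -1 to 1, where 1 is pi/4 rad, then the opening, from -1 (shut) to 1 (fully open), so that 0 is half open. In form: [[[x, y, z], [ax, ay, az], fingers], ...]. A call has 1 to 12 rows; each row is the pose to reach, as a shift and turn from the pose commanded when the call began; what a row does not reach only later rows make up. A row lasts 1/8 s, in which the tool goes at most 62.5 mm and 10.7 degrees, less where a joint would pass 70% of its speed; a pose out of reach is approached as far as the arm can. A call with a number of a shift or a turn outside -1 to 1 is refused whole. A call with a gripper value outside its range is refused whole. The fingers move at their own pace and stop on an object; "newtons" is the grip in N (left out, the last holds). Time passes only in rows, so rows that repeat a pose let the fingers close. It gives the time, the measured TCP pose, the force, the opening and the grip force at its end, in the units of the state.
- sense(): the state, without advancing time (a new reading comes with each control period).
- capture(name): name is "side" or "top"; returns a dict with "pixels" (400x640x3 uint8, red, green, blue), "fx", "fy", "cx", "cy" (pixels), "rvec" (rotation vector, rad) and "tvec" (3), from world to camera coordinates, as OpenCV has them. Camera axes: x right, y down, z forward; pixel columns grow to the right and rows downward; lengths in m; the calibration is good to about 2 mm. A picture is of the moment at which its call begins. There is no depth.
- job_done(): hands the job in; it is judged then, once.
Trained networks look in a picture, given as the dict that the camera call returned (one of the last four; its "shot" number tells which), for a name from the list of things; names that differ only in an ending like _2 or _b are one class to them, and where a whole thing is asked for, a point or a joint stands for the part that bears it (a point fixed in the world has none). Each returns a list of dicts, best first, with "score" (0 to 1); they miss things now and then, are a little off and sometimes report something else, mostly with a low value. They report only what shows in the picture. A call takes as long as a camera call.
- spot_in(thing, picture): "position" ([x, y, z] in m, in world coordinates, good to about 4 mm: the middle of the surface that is visible of it).
The state is a dict: "t": time; "joint_positions": joint angles; "qvel": joint speeds; "tau": joint torques, N m; "ee_pos": TCP position; "eef_rot": TCP orientation; "contact_force": force on the tool from outside, world axes, zero at the start; "ft_torque": the same for the moment, N m; "grip_width": finger opening in m; "gripper_force": force on a finger pad.
Only numpy, scipy, OpenCV 4.12 (cv2) and the standard library are available. Lean on these libraries where they do the work, as an engineer would, in place of code of your own. Each camera call takes 0.05 s, during which the arm holds its last target. There are 200 camera calls.

## Task

Set up the exposure fixture on the bench: pick up the loose light-guide rod and press it down past the sprung jaw until it sits fully home and level in the fork clip, with the jaw closed over it, and let go of it. Then slide the sprung shutter by its black tab from closed to half open, without ever letting it reach fully open, and finish while holding it still there against its spring: do not let go of the tab. Leave the jar, the grooved block and the syringe where they are.

Things in the scene. Friction and masses are not known exactly. Their poses are not given: they have to be found in the camera images.
- rod_mid (a point): Centre of the loose light-guide rod: plain steel, 14 mm diameter, 140 mm long along its own y, ends alike, about 0.11 kg. A hexagonal aluminium collar (24 mm across flats, 58 to 68 mm from the centre) near each end stops it rolling; so it lies with its centre 12 mm above the bench. Grasp it across its bare middle.
- fixture: Exposure fixture with fork clip and shutter gate, fixed to the bench, standing elsewhere each time; origin under the clip's centre, on the bench. x: square to the seated rod (at yaw 0 away from the robot); y along the seated rod; z up. Base plate 12 mm thick. The gate is at y = -125 mm, its steel frame 80 mm high, from x = -32 to 84 mm.
- clip_seat (a point): Centre of the rod when seated: 50 mm above the fixture's origin, same axes. Fork tines 8 mm thick at y = +-34 mm, each with an upright slot 16 mm wide, floor 7 mm below this point, mouth flared to 32 mm at 15 mm above it. Between the tines 60 mm is free for fingers down to 28 mm below this point. The jaw's arms are at y = +-39 to 45 mm, between the seated rod's collars.
- jaw (a joint): Sprung hinged jaw of the clip, rad: 0 closed, grows as it is pushed aside to the fixture's +x. Its two round noses (10 mm diameter) are centred 10 mm above and 8 mm to +x of the seated rod's axis. A rod pressed straight down (5 to 15 N) swings it to about 0.08 rad; then it snaps back over the rod.
- shutter_tab (a point): Centre of the black tab on top of the steel shutter plate: 14 mm along the fixture's x, 22 mm along y, 28 mm high, centre 104 mm above the bench, underside 10 mm above the gate frame. It moves with the shutter, to the fixture's +x as it opens; closed, it is at fixture x 0, y -124 mm. Pinch it from above or push it. White marks on the frame show its centre closed, half open (long mark) and open.
- shutter (a joint): Travel of the shutter, m: 0 = closed (where it starts and where the spring returns it), 0.050 = fully open, 0.025 = half. The spring pushes back with about 3 N closed, 7 N at half and 11 N fully open.
- flux_jar: Bystander: loose round jar with black lid, 45 mm diameter, 46 mm high; origin under its centre.
- v_block: Bystander: loose white grooved holder block with two thumb screws, 34x40x26 mm; origin under its centre.
- glue_syringe: Bystander: loose dispensing syringe lying on the bench, 126 mm long along its own y, 18 mm wide, 22 mm high; origin under its centre.

How it is judged:
By the outcome, as a careful person would: the job done as asked, in the order asked, and still so for the second after the job is handed in, while the arm keeps its last pose, push and grip.
It also fails if it takes over 42 s, if anything falls off the work surface, if the arm or the gripper's body presses on something with over 40 N, if the wrist force passes 120 N, or if a joint passes its speed limit or range.

## Working session

There is one attempt and no reset: what is moved stays moved. The work goes in short steps, Python scripts to look and compute and a tool call to move; the robot and the scene stay as the last step left them, time stands still between calls to the robot, and variables do not carry over. Pictures are saved under pics/ and viewed, at most 10 in all, crops included, and the job is handed in when it is done.

Besides the shell and the picture viewer there is one more tool, called after "Emit:" by a JSON object that holds its "name" and its "arguments". drive_tool: Moves the arm, as the interface text tells. Its arguments: {"type":"object","properties":{"plan":{"type":"array","items":{"type":"array"}},"newtons":{"type":"number"}},"required":["plan"]}

```bash
mkdir -p pics; cat > h.py <<'E'
import numpy as np, cv2
from plant import sense, capture, job_done, spot_in
def save(p,n): cv2.imwrite('pics/'+n, p['pixels'][:,:,::-1])
def proj(p,X):
    K=np.array([[p['fx'],0,p['cx']],[0,p['fy'],p['cy']],[0,0,1.]])
    return cv2.projectPoints(np.array(X,float).reshape(-1,3),np.array(p['rvec'],float),np.array(p['tvec'],float),K,None)[0].reshape(-1,2)
def unproj(p,uv,z):
    R=cv2.Rodrigues(np.array(p['rvec'],float))[0];t=np.array(p['tvec'],float)
    C=-R.T@t; d=R.T@np.array([(uv[0]-p['cx'])/p['fx'],(uv[1]-p['cy'])/p['fy'],1])
    return C+d*(z-C[2])/d[2]
E
python3 - <<'E'
from h import *
np.set_printoptions(precision=4,suppress=True)
for n in ['top','side']:
    p=capture(n); save(p,n+'1.png')
    R=cv2.Rodrigues(np.array(p['rvec'],float))[0]; print(n,p['fx'],-R.T@np.array(p['tvec']),R[2])
    for th in ['rod_mid','fixture','clip_seat','jaw','shutter_tab','flux_jar','v_block','glue_syringe']:
        print(th,[(np.round(d['position'],3),round(d['score'],2)) for d in spot_in(th,p)[:2]])
s=sense();print(s)
E
```

```text
top 401.15125855444086 [0.3464 0.0081 1.2586] [ 0.1163 -0.0045 -0.9932]
rod_mid [(array([0.449, 0.196, 0.018]), 0.76)]
fixture [(array([ 0.483, -0.263,  0.012]), 0.75)]
clip_seat [(array([ 0.485, -0.265,  0.012]), 0.82)]
jaw [(array([ 0.498, -0.2  ,  0.021]), 0.65), (array([0.536, 0.024, 0.018]), 0.51)]
shutter_tab [(array([ 0.468, -0.315,  0.077]), 0.61)]
flux_jar [(array([0.511, 0.42 , 0.046]), 0.82)]
v_block []
glue_syringe [(array([ 0.464, -0.433,  0.017]), 0.52), (array([0.534, 0.024, 0.015]), 0.29)]
side 363.45131186945986 [-0.1505  0.9222  0.7617] [ 0.4816 -0.713  -0.5096]
rod_mid [(array([0.441, 0.209, 0.019]), 0.69)]
fixture [(array([ 0.477, -0.299,  0.027]), 0.55)]
clip_seat [(array([ 0.475, -0.306,  0.033]), 0.84)]
jaw []
shutter_tab []
flux_jar [(array([0.528, 0.032, 0.019]), 0.59), (array([0.514, 0.436, 0.046]), 0.41)]
v_block [(array([0.529, 0.031, 0.017]), 0.46)]
glue_syringe [(array([ 0.452, -0.413,  0.016]), 0.42)]
{'t': 0.9, 'joint_positions': array([-1.2575,  0.5912,  0.0484,  1.6085, -0.0333,  0.9427, -0.0337]), 'qvel': array([-0.0003,  0.0014, -0.0005,  0.0016,  0.001 , -0.0011,  0.0003]), 'tau': array([ -0.0001, -54.862 ,   1.5457, -19.8537,   0.0093,   0.0014,
        -0.    ]), 'ee_pos': array([0.2869, 0.6658, 0.2313]), 'eef_rot': array([0.6346, 3.0768, 0.0001]), 'contact_force': array([-0.0329, -0.5998,  0.3126]), 'ft_torque': array([ 0.0127,  0.0022, -0.0258]), 'gripper_force': 0.0, 'grip_width': 0.08563216552979704}
```

View pics/top1.png

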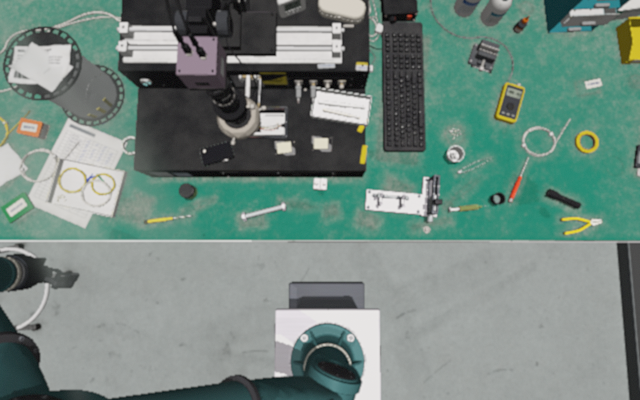

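View pics/side1.png

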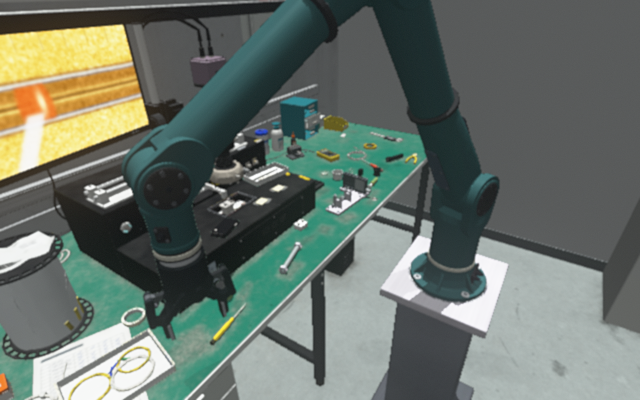

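The top view shows the rod at about (263,210), the fixture plate at (400,200) with its gate at (432,200), the v_block at (320,184), the jar at (188,190) and the syringe at (465,208). I'll zoom in for exact edges.

```bash
python3 - <<'E'
from h import *
p=capture('top')
a=p['pixels'][170:238,232:302]; b=p['pixels'][170:238,358:448]
im=np.hstack([cv2.resize(x,None,fx=5,fy=5,interpolation=cv2.INTER_CUBIC) for x in (a,b)])
cv2.imwrite('pics/c1.png',im[:,:,::-1]); print(im.shape)
E
```

```text
(340, 800, 3)
```

View pics/c1.png

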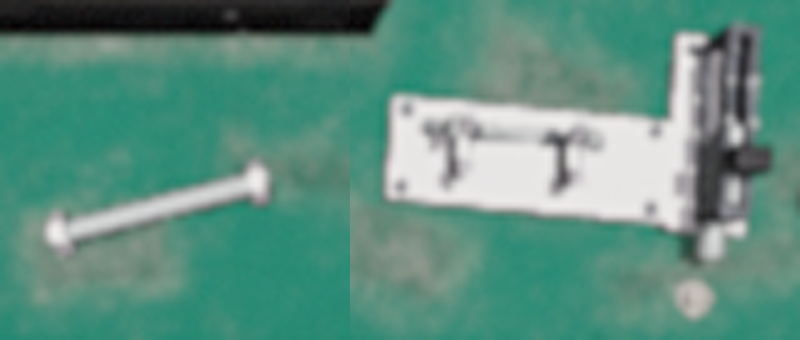

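```bash
cat >> h.py <<'E'
def crop(p,x0,x1,y0,y1,k,groups=()):
    im=cv2.resize(p['pixels'][y0:y1,x0:x1],None,fx=k,fy=k,interpolation=cv2.INTER_CUBIC)[:,:,::-1].copy()
    for X,c in groups:
        for a,b in X:
            q=np.round((proj(p,[a,b])+.5-[x0,y0])*k*16).astype(int)
            cv2.line(im,tuple(map(int,q[0])),tuple(map(int,q[1])),c,1,cv2.LINE_AA,4)
    return im
def fix(o,yaw):
    c,s=np.cos(yaw),np.sin(yaw)
    f=lambda x,y,z: np.array([o[0]+c*x-s*y,o[1]+s*x+c*y,z])
    L=[(f(-32,-125,80),0)] and []
    f2=lambda x,y,z: f(x/1e3,y/1e3,z/1e3)
    for y in (-34,34):
        L+=[(f2(-16,y,65),f2(-8,y,50)),(f2(-8,y,50),f2(-8,y,43)),(f2(-8,y,43),f2(8,y,43)),(f2(8,y,43),f2(8,y,50)),(f2(8,y,50),f2(16,y,65))]
    G=[(f2(-32,-125,80),f2(84,-125,80)),(f2(-32,-125,0),f2(-32,-125,80)),(f2(84,-125,0),f2(84,-125,80))]
    T=[(f2(a,-124+b,118),f2(c2,-124+d,118)) for a,b,c2,d in [(-7,-11,7,-11),(7,-11,7,11),(7,11,-7,11),(-7,11,-7,-11)]]
    return [(L,(0,0,255)),(G,(255,0,0)),(T,(0,255,255))],f2
E
python3 - <<'E'
from h import *
np.set_printoptions(precision=4,suppress=True)
p=capture('top'); q=capture('side')
print('collars',unproj(p,(243.5,215.7),.014),unproj(p,(283.1,206.1),.014))
e=[unproj(p,(357.5+(u-350)/5,169.5+v/5),.012) for u,v in [(392,95),(387,198),(655,119),(690,230)]]
for x in e: print(x)
y1=np.arctan2(*(e[2]-e[0])[[1,0]]);y2=np.arctan2(*(e[3]-e[1])[[1,0]])
ys=[np.arctan2((a-b)[0]*-1,(a-b)[1]) for a,b in ((e[0],e[2]),(e[1],e[3]))];print('yaw',ys)
yaw=np.mean(ys)
t=unproj(p,(357.5+(748-350)/5,169.5+158/5),.118)
o=t[:2]-np.array([np.sin(yaw)*.124,-np.cos(yaw)*.124]);print('o',o,yaw,t)
g,f=fix(o,yaw)
a=crop(p,360,450,172,240,6,g); b=crop(q,320,395,155,222,6,g)
b=np.vstack([b,np.zeros((a.shape[0]-b.shape[0],b.shape[1],3),np.uint8)])
im=np.hstack([a,b]);im=cv2.resize(im,None,fx=800/im.shape[1],fy=800/im.shape[1]);cv2.imwrite('pics/c2.png',im)
E
```

```text
collars [0.4361 0.2619 0.014 ] [0.4664 0.1395 0.014 ]
[ 0.5226 -0.1192  0.012 ]
[ 0.4577 -0.1155  0.012 ]
[ 0.5079 -0.2842  0.012 ]
[ 0.4382 -0.3043  0.012 ]
yaw [np.float64(-0.08939605747345167), np.float64(-0.10338656313196143)]
o [ 0.4837 -0.1887] -0.09639131030270655 [ 0.4717 -0.3121  0.118 ]
```

View pics/c2.png

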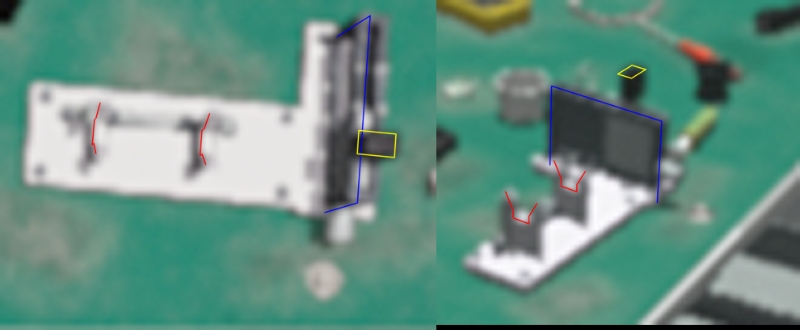

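Emit:
{"name": "drive_tool", "arguments": {"plan": [[[0.41,-1,-0.2],[0,0,-0.6],1],[[0.41,-1,-0.2],[0,0,-0.6],1],[[0.41,-1,-0.2],[0,0,-0.6],1],[[0.41,-1,-0.2],[0,0,-0.6],1]], "newtons": 80}}

```text
t: 1.55
ee_pos: [0.3705, 0.4613, 0.1909]
eef_rot: [1.341, 2.839, -0.004]
contact_force: [-0.1, 0.3, -0.3]
grip_width: 0.0851
gripper_force: 0.0
```

Emit:
{"name": "drive_tool", "arguments": {"plan": [[[0.41,-1,-0.2],[0,0,-0.573],1],[[0.41,-1,-0.2],[0,0,-0.573],1],[[0.41,-1,-0.2],[0,0,-0.573],1],[[0.41,-1,-0.2],[0,0,-0.573],1]]}}

```text
t: 2.05
ee_pos: [0.4519, 0.2619, 0.1511]
eef_rot: [1.941, 2.468, -0.002]
contact_force: [0.4, 0.9, -1.1]
grip_width: 0.0854
gripper_force: 0.0
```

```bash
python3 - <<'E'
from h import *
s=sense();print(s['t'],s['ee_pos'],s['eef_rot'],s['contact_force'],s['joint_positions'])
p=capture('top')
for z in (.03,.05,.06): print('bar',unproj(p,(390.4,195.8),z))
p=capture('side')
for th in ['rod_mid']: print([(np.round(d['position'],3),round(d['score'],2)) for d in spot_in(th,p)[:2]])
E
```

```text
2.05 [0.45188496 0.26190454 0.15110986] [ 1.94144178e+00  2.46833830e+00 -1.93802177e-03] [ 0.42780049  0.92554393 -1.09033894] [-0.81442019  0.47067868  0.26889818  2.13680692 -0.22544232  0.56099397
 -0.14384628]
bar [ 0.49753363 -0.19288188  0.03      ]
bar [ 0.49507395 -0.18961042  0.05      ]
bar [ 0.49384412 -0.18797469  0.06      ]
[]
```

Emit:
{"name": "drive_tool", "arguments": {"plan": [[[0.0,-0.32,-0.3],[0,0,0],1],[[0.0,-0.32,-0.45],[0,0,0],1],[[0.0,-0.32,-0.45],[0,0,0],1],[[0.0,-0.32,-0.45],[0,0,0],1]]}}

```text
t: 2.7
ee_pos: [0.4517, 0.2044, 0.0623]
eef_rot: [1.933, 2.476, 0.004]
contact_force: [0.1, 0.8, 0.1]
grip_width: 0.0852
gripper_force: 0.0
```

```bash
python3 - <<'E'
from h import *
s=sense();print(s['t'],s['ee_pos'],s['eef_rot'],s['contact_force'])
p=capture('side');q=capture('top')
for z in (p,q): print([(np.round(d['position'],3),round(d['score'],2)) for d in spot_in('rod_mid',z)[:2]])
c,sn=np.cos(.243),np.sin(.243);m=np.array([.4513,.2007,.012])
X=[m+k*np.array([-sn,c,0]) for k in (-.07,.07)]
T=s['ee_pos']
g=[([X],(0,0,255)),([(T,T+[0,0,.03])],(0,255,255))]
u=proj(p,m)[0].astype(int)
im=np.hstack([crop(p,u[0]-45,u[0]+45,u[1]-45,u[1]+45,4,g),crop(q,222,312,170,260,4,g)])
cv2.imwrite('pics/c3.png',im)
E
```

```text
2.7 [0.45174315 0.20440925 0.06230344] [1.93303472 2.47637346 0.00432737] [0.1090472  0.77180727 0.14060635]
[(array([0.442, 0.212, 0.014]), 0.48)]
[(array([0.454, 0.162, 0.017]), 0.68)]
```

View pics/c3.png

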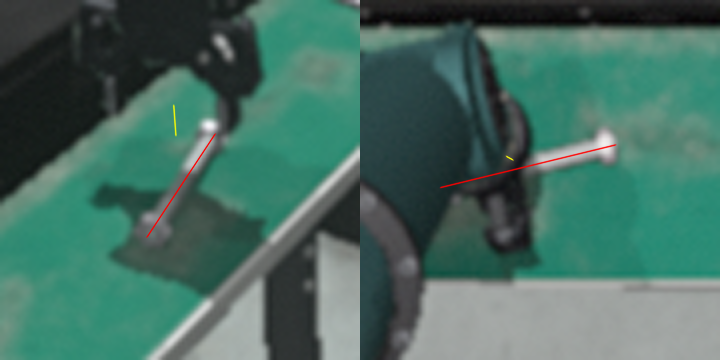

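Emit:
{"name": "drive_tool", "arguments": {"plan": [[[0.0,-0.01,-0.2],[0,0,0],1],[[0.0,-0.01,-0.285],[0,0,0],1],[[0.0,-0.01,-0.285],[0,0,0],1],[[0.0,-0.01,-0.285],[0,0,0],0],[[0.0,-0.01,-0.285],[0,0,0],-1],[[0.0,-0.01,-0.285],[0,0,0],-1],[[0.0,-0.01,-0.285],[0,0,0],-1],[[0.0,-0.01,-0.285],[0,0,0],-1],[[0.0,-0.01,-0.285],[0,0,0],-1],[[0.0,-0.01,-0.285],[0,0,0],-1]]}}

```text
t: 4.15
ee_pos: [0.4508, 0.1999, 0.0049]
eef_rot: [-1.935, -2.475, -0.0]
contact_force: [-1.0, -0.4, 6.2]
grip_width: 0.0107
gripper_force: 78.2
```

Emit:
{"name": "drive_tool", "arguments": {"plan": [[[0.0,0,0.1],[0,0,0],-1],[[0.0,0,0.3],[0,0,0],-1],[[0.0,0,0.5],[0,0,0],-1],[[0.0,0,0.5],[0,0,0],-1]]}}

```text
t: 4.65
ee_pos: [0.4525, 0.2006, 0.1067]
eef_rot: [1.935, 2.472, 0.008]
contact_force: [0.3, 0.1, -1.5]
grip_width: 0.0106
gripper_force: 78.6
```

```bash
python3 - <<'E'
from h import *
s=sense();print(s['t'],s['ee_pos'],s['eef_rot'],s['contact_force'],s['ft_torque'],s['grip_width'],s['gripper_force'])
p=capture('side');q=capture('top')
T=s['ee_pos'];T2=T+[0,0,.008]
d=np.array([-np.sin(.243),np.cos(.243),0])*.07
g=[([(T2-d,T2+d)],(0,0,255)),([(T,T+[0,0,.03])],(0,255,255))]
u=proj(p,T)[0].astype(int)
im=np.hstack([crop(p,u[0]-45,u[0]+45,u[1]-45,u[1]+45,4,g),crop(q,222,312,170,260,4,g)])
cv2.imwrite('pics/c4.png',im)
E
```

```text
4.65 [0.45249303 0.20058604 0.10668815] [1.93465717 2.47214073 0.00814534] [ 0.30938263  0.10002756 -1.52542941] [-0.04629791  0.00849444 -0.01773115] 0.010600280323511138 78.5502576828003
```

View pics/c4.png

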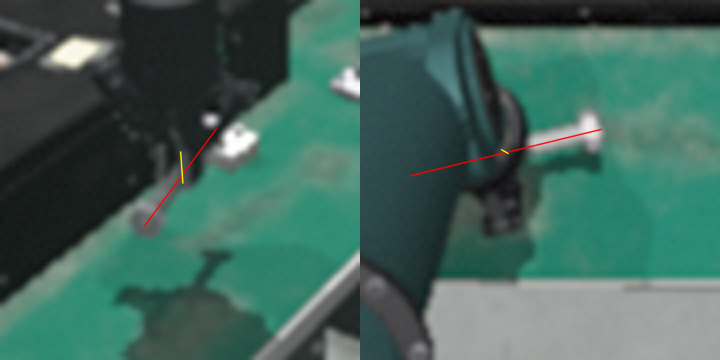

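Emit:
{"name": "drive_tool", "arguments": {"plan": [[[0.08,-0.3,0.05],[0,0,-0.15],-1],[[0.08,-0.6,0.05],[0,0,-0.21],-1],[[0.08,-0.9,0.05],[0,0,-0.21],-1],[[0.08,-0.97,0.05],[0,0,-0.21],-1],[[0.08,-0.97,0.05],[0,0,-0.21],-1]]}}

```text
t: 5.38
ee_pos: [0.466, 0.0049, 0.1133]
eef_rot: [-2.135, -2.302, 0.003]
contact_force: [0.0, 0.7, -1.0]
grip_width: 0.0111
gripper_force: 78.5
```

Emit:
{"name": "drive_tool", "arguments": {"plan": [[[0.085,-0.3,0],[0,0,-0.15],-1],[[0.085,-0.6,0],[0,0,-0.22],-1],[[0.085,-0.85,0],[0,0,-0.22],-1],[[0.085,-0.965,0],[0,0,-0.22],-1],[[0.085,-0.965,0],[0,0,-0.22],-1],[[0.085,-0.965,0],[0,0,-0.22],-1]]}}

```text
t: 6.12
ee_pos: [0.4842, -0.1841, 0.1137]
eef_rot: [-2.319, -2.116, -0.001]
contact_force: [0.3, 0.3, -1.0]
grip_width: 0.0108
gripper_force: 78.6
```

```bash
python3 - <<'E'
from h import *
s=sense();print(s['t'],s['ee_pos'],s['eef_rot'],s['contact_force'],s['ft_torque'],s['grip_width'])
a=np.arctan2(s['eef_rot'][1],s['eef_rot'][0]);print('yaw',2*a-np.pi/2)
p=capture('side');q=capture('top')
T=s['ee_pos'];T2=T+[0,0,.007];y=2*a-np.pi/2
d=np.array([-np.sin(y),np.cos(y),0])*.07
g,f=fix((.484,-.187),-.096)
g=g+[([(T2-d,T2+d)],(0,255,0))]
im=np.hstack([crop(p,320,400,135,225,5,g),crop(q,360,440,160,250,5,g)])
cv2.imwrite('pics/c5.png',im)
E
```

```text
6.125 [ 0.48419989 -0.18414847  0.11365678] [-2.31858726e+00 -2.11639098e+00 -6.45986794e-04] [ 0.30015381  0.33610648 -1.03463602] [0.02095926 0.00933013 0.0510047 ] 0.01076876217952001
yaw -6.374304747014864
```

View pics/c5.png

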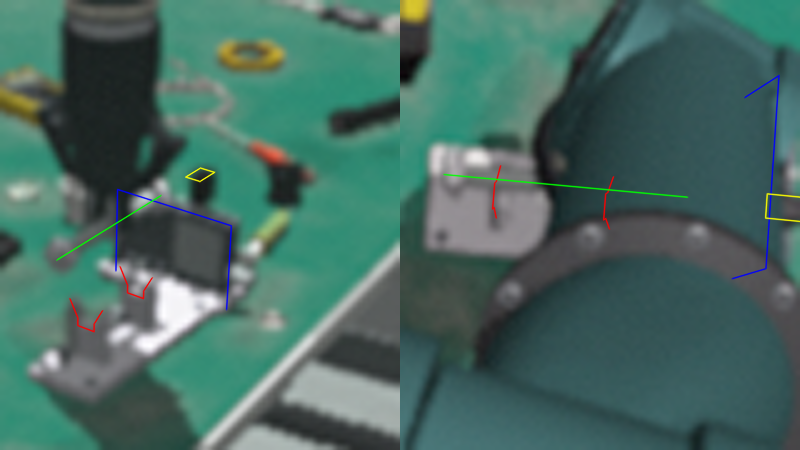

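Emit:
{"name": "drive_tool", "arguments": {"plan": [[[0,-0.005,-0.15],[0,0,0],-1],[[0,-0.005,-0.22],[0,0,0],-1],[[0,-0.005,-0.25],[0,0,0],-1],[[0,-0.005,-0.25],[0,0,0],-1],[[0,-0.005,-0.25],[0,0,0],-1]]}}

```text
t: 6.85
ee_pos: [0.4843, -0.1883, 0.0648]
eef_rot: [2.324, 2.113, 0.001]
contact_force: [0.4, 0.2, -0.6]
grip_width: 0.0105
gripper_force: 78.6
```

```bash
python3 - <<'E'
from h import *
s=sense();print(s['t'],s['ee_pos'],s['contact_force'],s['ft_torque'],s['grip_width'])
p=capture('side')
T=s['ee_pos'];T2=T+[0,0,.007];y=-.091
d=np.array([-np.sin(y),np.cos(y),0])*.07
g,f=fix((.484,-.187),-.096)
im=np.hstack([crop(p,320,370,150,225,8),crop(p,320,370,150,225,8,g+[([(T2-d,T2+d)],(0,255,0))])])
cv2.imwrite('pics/c6.png',im)
E
```

```text
6.85 [ 0.48426429 -0.18829905  0.06482985] [ 0.36362252  0.20900504 -0.60375408] [ 0.00722127 -0.01796178 -0.00216391] 0.010514264964766566
```

View pics/c6.png

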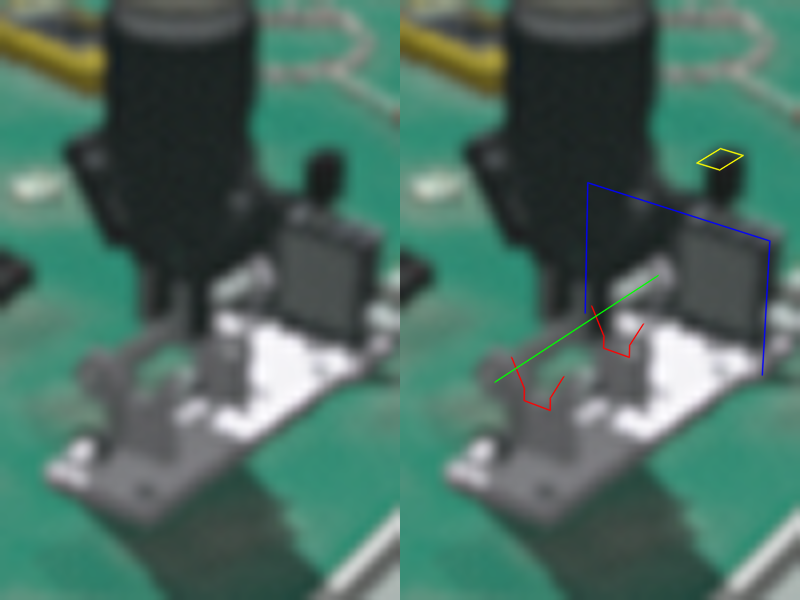

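Emit:
{"name": "drive_tool", "arguments": {"plan": [[[-0.008,0,-0.03],[0,0,0],-1],[[-0.008,0,-0.05],[0,0,0],-1],[[-0.008,0,-0.05],[0,0,0],-1]]}}

```text
t: 7.28
ee_pos: [0.4801, -0.1879, 0.0538]
eef_rot: [-2.323, -2.111, 0.003]
contact_force: [-4.4, 0.9, -1.1]
grip_width: 0.0111
gripper_force: 78.7
```

Emit:
{"name": "drive_tool", "arguments": {"plan": [[[0,0,-0.025],[0,0,0],-1],[[0,0,-0.04],[0,0,0],-1],[[0,0,-0.04],[0,0,0],-1]]}}

```text
t: 7.65
ee_pos: [0.4822, -0.1879, 0.0456]
eef_rot: [-2.324, -2.113, 0.001]
contact_force: [-1.9, -0.2, -5.1]
grip_width: 0.0108
gripper_force: 78.1
```

Emit:
{"name": "drive_tool", "arguments": {"plan": [[[0,0,-0.015],[0,0,0],-1],[[0,0,-0.02],[0,0,0],-1],[[0,0,-0.02],[0,0,0],-1]]}}

```text
t: 8.02
ee_pos: [0.4829, -0.1882, 0.0437]
eef_rot: [2.324, 2.113, 0.002]
contact_force: [-3.8, 1.8, 12.0]
grip_width: 0.011
gripper_force: 80.0
```

Emit:
{"name": "drive_tool", "arguments": {"plan": [[[0,0,-0.005],[0,0,0],-1],[[0,0,-0.005],[0,0,0],-0.4],[[0,0,0.0],[0,0,0],-0.4],[[0,0,0.0],[0,0,0],-0.4]]}}

```text
t: 8.52
ee_pos: [0.4836, -0.1885, 0.0425]
eef_rot: [2.323, 2.112, 0.002]
contact_force: [-0.2, -0.4, 0.2]
grip_width: 0.0257
gripper_force: 0.0
```

Emit:
{"name": "drive_tool", "arguments": {"plan": [[[0,0,0.1],[0,0,0],-0.4],[[0,0,0.3],[0,0,0],-0.4],[[0,0,0.5],[0,0,0],-0.4],[[0,0,0.5],[0,0,0],-0.4]]}}

```text
t: 9.02
ee_pos: [0.4848, -0.1891, 0.1449]
eef_rot: [2.32, 2.11, 0.006]
contact_force: [0.5, 0.3, -0.6]
grip_width: 0.0256
gripper_force: 0.0
```

```bash
python3 - <<'E'
from h import *
s=sense();print(s['t'],s['ee_pos'],s['contact_force'])
p=capture('side');q=capture('top')
g,f=fix((.483,-.187),-.096)
im=np.hstack([crop(p,320,370,150,225,8,[([(f(0,-70,50),f(0,70,50))],(0,255,0))]),crop(p,320,370,150,225,8)])
cv2.imwrite('pics/c7.png',im)
E
```

```text
9.025 [ 0.4848047  -0.1890818   0.14491278] [ 0.45911756  0.26314208 -0.58074892]
```

View pics/c7.png

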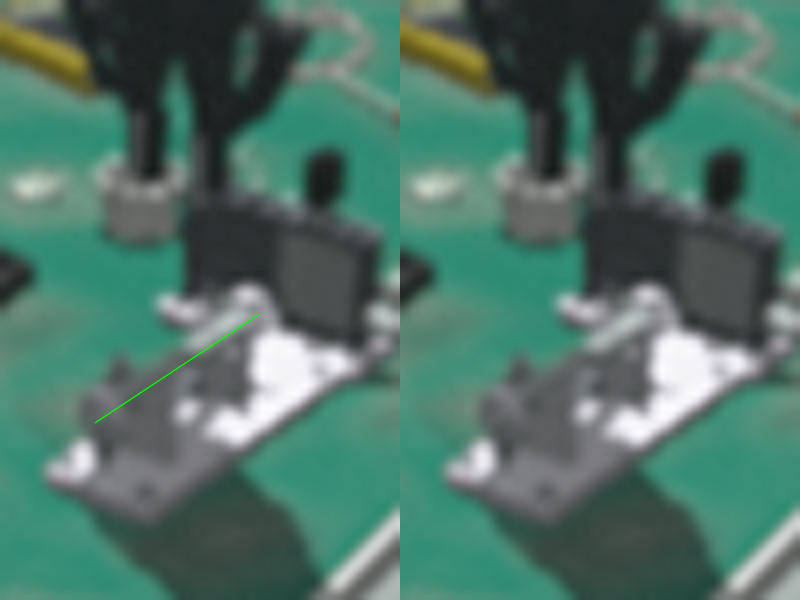

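Emit:
{"name": "drive_tool", "arguments": {"plan": [[[-0.02,-0.2,0.09],[0,0,0],0.2],[[-0.055,-0.45,0.09],[0,0,0],0.2],[[-0.055,-0.614,0.09],[0,0,0],0.2],[[-0.055,-0.614,0.09],[0,0,0],0.2],[[-0.055,-0.614,0.09],[0,0,0],0.2]]}}

```text
t: 9.75
ee_pos: [0.4706, -0.3096, 0.1589]
eef_rot: [-2.321, -2.112, 0.001]
contact_force: [0.3, 0.1, -0.4]
grip_width: 0.0513
gripper_force: 0.0
```

```bash
python3 - <<'E'
from h import *
s=sense();print(s['t'],s['ee_pos'],s['contact_force'],2*np.arctan2(*s['eef_rot'][[1,0]])-np.pi/2)
for n in ('side','top'):
    p=capture(n)
    print([(np.round(d['position'],3),round(d['score'],2)) for d in spot_in('shutter_tab',p)[:2]],[(np.round(d['position'],3),round(d['score'],2)) for d in spot_in('rod_mid',p)[:2]])
E
```

```text
9.75 [ 0.47061028 -0.30957074  0.1588668 ] [ 0.335071    0.052517   -0.43941594] -6.377673055376667
[] [(array([ 0.478, -0.174,  0.055]), 0.45)]
[(array([ 0.469, -0.312,  0.078]), 0.4)] []
```

Emit:
{"name": "drive_tool", "arguments": {"plan": [[[0,0,-0.15],[0,0,0],0.2],[[0,0,-0.28],[0,0,0],0.2],[[0,0,-0.336],[0,0,0],0.2],[[0,0,-0.336],[0,0,0],0.2],[[0,0,-0.336],[0,0,0],0.2]]}}

```text
t: 10.68
ee_pos: [0.4718, -0.3113, 0.0939]
eef_rot: [2.323, 2.113, 0.001]
contact_force: [0.2, 0.3, -0.7]
grip_width: 0.0509
gripper_force: 0.0
```

Emit:
{"name": "drive_tool", "arguments": {"plan": [[[0,0,0],[0,0,0],-1],[[0,0,0],[0,0,0],-1],[[0,0,0],[0,0,0],-1],[[0,0,0],[0,0,0],-1],[[0,0,0],[0,0,0],-1],[[0,0,0],[0,0,0],-1]], "newtons": 60}}

```text
t: 11.42
ee_pos: [0.4718, -0.3112, 0.0939]
eef_rot: [2.323, 2.113, 0.001]
contact_force: [-0.9, 1.7, 6.2]
grip_width: 0.0124
gripper_force: 59.4
```

Emit:
{"name": "drive_tool", "arguments": {"plan": [[[0.04,-0.004,0],[0,0,0],-1],[[0.08,-0.008,0],[0,0,0],-1],[[0.12,-0.012,0],[0,0,0],-1],[[0.125,-0.012,0],[0,0,0],-1],[[0.125,-0.012,0],[0,0,0],-1],[[0.125,-0.012,0],[0,0,0],-1]]}}

```text
t: 12.18
ee_pos: [0.493, -0.3131, 0.0938]
eef_rot: [-2.322, -2.109, 0.003]
contact_force: [-5.6, 1.8, 11.2]
grip_width: 0.013
gripper_force: 60.3
```

Emit:
{"name": "drive_tool", "arguments": {"plan": [[[0.021,-0.002,0.005],[0,0,0],-1],[[0.021,-0.002,0.005],[0,0,0],-1],[[0.021,-0.002,0.005],[0,0,0],-1],[[0.021,-0.002,0.005],[0,0,0],-1]]}}

```text
t: 12.68
ee_pos: [0.496, -0.3133, 0.0939]
eef_rot: [-2.321, -2.108, 0.005]
contact_force: [-7.3, 0.1, 5.7]
grip_width: 0.0126
gripper_force: 59.6
```

```bash
python3 - <<'E'
from h import *
s=sense();print(s['t'],s['ee_pos'],s['contact_force'],s['qvel'])
p=capture('side');q=capture('top')
g,f=fix((.483,-.187),-.096)
M=[([(f(x,-125,80),f(x,-125,86))],(0,255,255)) for x in (0,25,50)]
im=np.hstack([crop(p,320,380,150,225,7),crop(p,330,380,155,230,7,M)])
cv2.imwrite('pics/c8.png',im);print(im.shape)
E
```

```text
12.675 [ 0.49598585 -0.31325767  0.09387048] [-7.27927188  0.14792561  5.70463041] [-1.13629862e-04  9.46846876e-04 -3.69339562e-04 -3.54010980e-04
 -3.74612720e-05 -7.89442026e-04  6.49938948e-04]
(525, 770, 3)
```

View pics/c8.png

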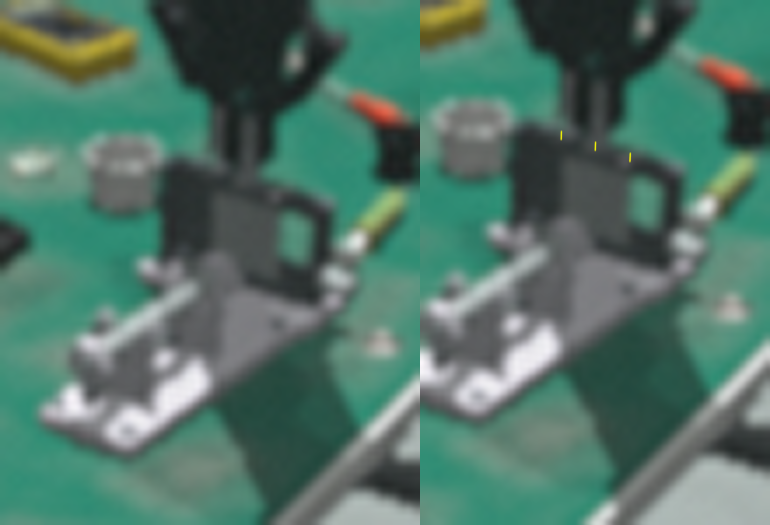

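Emit:
{"name": "drive_tool", "arguments": {"plan": [[[0.004,0,0],[0,0,0],-1],[[0.004,0,0],[0,0,0],-1],[[0.004,0,0],[0,0,0],-1],[[0.004,0,0],[0,0,0],-1]]}}

```text
t: 13.28
ee_pos: [0.4967, -0.3134, 0.0939]
eef_rot: [-2.321, -2.107, 0.005]
contact_force: [-6.6, 1.3, 6.9]
grip_width: 0.013
gripper_force: 59.6
```

```bash
python3 -c "
from h import *
s=sense();print(s['ee_pos'],s['contact_force'],s['gripper_force']);print(job_done())"
```

```text
[ 0.49672095 -0.31335316  0.09388984] [-6.61586507  1.3102382   6.9430878 ] 59.625919461250305
the job is handed in; nothing more can be done
None
```

I handed the job in at about 13 s of the 42 s allowed. By the force readings and the last picture, the rod is home and level in the clip and released, and the gripper is holding the shutter tab about 25 mm open. I couldn't see the jaw closed over the rod directly: that rests on a downward pull as the rod went in, then a 12 N stop at the slot floor.

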